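# Unhook the red-lacquered finial and plug it into its block

### The arm

A 6-joint arm with a two-finger parallel gripper is mounted at the origin on the work surface. World frame = base frame: x ahead of the robot, y to its left, z up, the work surface at z = 0. Lengths are in mm, angles in rad, forces in N, time in s.
With the tool pointing down it reaches from about 275 to 825 mm from the base axis. Payload 4.9 kg.
Tool frame: the origin (TCP) lies at the very end of the fingers, on their centre line; the grasp point (between the pads) lies 19 mm behind it; z points along the fingers, y is the line along which they close (so a half turn about z gives the same grasp; the last joint's range is limited). The gripper opens to 85 mm and grips with 20 to 120 N. Pads are 22 mm wide; open, the fingers measure 114 mm over their backs; the gripper's body (76 mm by 85 mm) begins 54 mm behind the grasp point. The pads swing forward as they close: fully open they stand 13 mm farther back than shut.
Start: joints at [1.043, 0.326, -0.193, 1.052, 0, 1.437], TCP at [211.031, 507.922, 231.281] pointing down, gripper open.
Joint ranges: [-2.65, 2.65], [-0.97, 1.79], [-1.3, 1.35], [-1.93, 2.1], [-1.47, 1.37], [-3.14, 3.14]. Speed limits (rad/s): [2.57, 2.57, 3.14, 3.14, 3.14, 3.14].

### API

Orientations are given as [roll, pitch, yaw] about the fixed x, y, z axes, in that order (R = Rz(yaw) Ry(pitch) Rx(roll)).
In Python, from bench import bot, solve_ik, imaging gives the robot as it stands. Calls block until the motion is done:
- bot.move_ptp(position, orientation): joint-space move of the TCP to a pose.
- bot.movel(position, rot=None, max_speed=150, threshold=None): straight line of the TCP; rot=None keeps the orientation; max_speed is the mean speed in mm/s. With threshold (N) it stops when the force on the tool has changed by that much, and returns True; else False.
- bot.move_j(angles): joint-space move.
- bot.grip(opening, effort=None): opening from 0.0 (shut) to 1.0 (fully open); effort is the grip in N (None keeps the last); returns when the fingers have stopped.
- bot.dwell(seconds).
- solve_ik(position, orientation): joint angles nearest the present ones, or None.
- bot.get_state(): the state.
- imaging.capture(name): name is "side" or "top"; returns the picture (400x640x3 uint8, blue, green, red); there is no depth.
- imaging.camera_model(name): a dict with "K" (3x3 intrinsics, pixels), "position" and "rotation" of the camera in the world. Camera axes: x right, y up, looking along -z (the intrinsics and any distortion apply to the point x, -y, -z); pixel columns grow to the right and rows downward; lengths in mm; the calibration is good to about 2 mm. A picture is of the moment at which its call begins. camera_model takes no time and is no camera call.
A pose or a line that the arm cannot do raises bot.IKError and nothing moves.
- bot.sign_off(): hands the job in; it is judged then, once.
The state is a dict: "t": time; "qpos": joint angles; "joint_velocities": joint speeds; "effort": joint torques, N m; "tcp_pos": TCP position; "orientation": TCP orientation; "contact_force": force on the tool from outside, world axes, zero at the start; "wrist_torque": the same for the moment, N m; "opening": opening from 0.0 (shut) to 1.0 (fully open); "gripper_force": force on a finger pad.
Only numpy, scipy, OpenCV 4.12 (cv2) and the standard library are available. Lean on these libraries where they do the work, as an engineer would, in place of code of your own. Each camera call takes 0.05 s, during which the arm holds its last target. There are 200 camera calls.

### The job

Press the hook's sprung brass keeper down until it snaps flat and stays there, then lift the red-lacquered finial off the hook and plug it upright into the hole of the wooden block, fully home with its collar flat on the block, and let go. Handle it only by its bare wood, never touch the red ball, be gentle with the hook, and leave the bowl, jar and spatula where they are.

Things in the scene. Friction and masses are not known exactly. Their poses are not given: they have to be found in the camera images.
- stand: Fixed curing stand. Origin: centre of the underside of its base (200 x 120 x 12 mm). Steel post 22 mm square, centre x = +75 mm, top z = 220 mm. From it a steel hook arm, 12 mm wide, 10 mm high, level at rest, top at z = 220 mm, points along -x (roughly to the robot) and ends at x = -78 mm in an upturned nose (x -78 to -70 mm, top z = 226 mm). Only the keeper and the hung piece rise above the arm.
- hook_arm (a joint): Bend of the spring-steel hook arm about its root at the post (stand x 64, z 215 mm): 0 = level, its rest, where it carries the finial without sagging; positive = nose end down. It gives under the keeper as that is pressed: from about 2 N on, some 2 mm more at the keeper for each newton, to a rigid stop at 0.3 rad (about 16 N). Freed, it springs level again.
- keeper (a joint): Angle between keeper and hook arm. 0 = closed, leaning up from its hinge behind the nose (stand x -68, z 222 mm) towards the finial, which cannot pass; 0.82 rad = open, flat on the arm (roller's top 7 mm above it). Sprung with a catch: the push needed grows from 5 N to about 11 N near 0.45 rad, as the arm sags; there it snaps flat, the force drops and it stays. Let go sooner, it springs shut.
- keeper_tip (a point): Centre of the white roller (10 mm across, 14 mm wide, free-turning) at the free end of the keeper's brass blade (38 mm from its hinge, 12 mm wide, 4 mm thick): press here, straight down, until the snap. With the arm level, closed: stand frame x -42, y 0, z 250 mm; open: x -30, z 222 mm. The finial's tab is at least 35 mm from the closed keeper's end, along +x.
- hook_seat (a point): Top of the hook arm where a piece hangs (stand frame x 12, y 0, z 220 mm). To take a piece off past the open keeper and the nose: raise it 9 to 16 mm, then draw it 110 mm along the stand's -x.
- finial: Hanging piece, 200 mm tall, about 0.24 kg. Origin: centre of its lowest end, z up. Wooden tenon 18 mm across, z 0 to 24 mm, its lowest 6 mm tapering to 12 mm across; collar 40 mm across, z 24 to 30; red ball; stem; flat wooden hanger 12 mm thick (x), 44 mm wide (y), z 110 to 160, and above it the handle tab, z 160 to 200. Its x lies along the hook arm to within 0.1 rad.
- red_ball: The glossy red-lacquered ball, 60 mm across, part of the finial; origin at its centre, 58 mm above the finial's lowest end. Not to be touched by the robot.
- finial_grip (a point): Where to hold the finial: middle of its handle tab (12 mm thick along the finial's x, 30 mm wide along y, 40 mm high), 182 mm above the finial's lowest end, 18 mm below the tab's top.
- finial_eye (a point): Middle of the top edge of the hanger's window (24 mm wide in y, 28 mm high, finial z 120 to 148 mm). The hook arm passes through the window along x; this edge rests on the arm, up to 6 mm from the seat along it.
- block: Wooden block 110 x 110 x 45 mm high, fixed to the bench, origin at the centre of its underside. In the middle of its top is an upright blind hole 22 mm across and 28 mm deep, with a 2 mm chamfer. With the finial home, its collar lies flat on the block and its lowest end is 21 mm above the bench.
- block_hole0 (a point): Centre of the mouth of the block's hole, at the level of the block's top (45 mm above the bench).
- bowl: Loose black bowl, 84 mm across, 48 mm high; origin at the centre of its underside. To be left alone.
- jar: Loose amber jar with a white lid and paper label, 60 mm across, 75 mm high; origin at the centre of its underside. To be left alone.
- spatula: Loose spatula about 190 mm long, lying on the bench along its own x; origin on its underside. To be left alone.
Not all that is in view belongs to the job. Of the things that look like the finial, the smaller one is meant. Of the things that look like the stand, the larger one is meant.

How it is judged (in metres and radians):
On the way, in this order (a step that is already met when the one before it is completed fails the run):
1. the keeper is pressed open and stays open with nothing touching it, the finial still hanging on the hook (value of joint keeper above 0.7 rad and contact force between the fingers and stand below 0.1 N and distance between finial_eye and hook_seat below 0.03 m), for 0.2 s.
2. the finial is off the hook (x of finial_eye in the frame of stand below -0.09 m), for 0.1 s.
At the end, for the whole second after the job is handed in: The finial stands in the block's hole: its lowest end within 4 mm of the hole's axis, seated to within 3 mm of fully home, upright to within 0.06 rad, at rest and released (horizontal distance between finial and block_hole0 below 0.004 m and z of finial_eye in the frame of block below 0.172 m and angle between finial's own z axis and vertical below 0.06 rad and linear speed of finial below 0.02 m/s and contact force between the fingers and finial below 0.1 N); the robot touches nothing.
It fails at once if the robot touches the red ball (contact force between any of the fingers, the arm and red_ball above 0.3 N).
It fails at once if the robot presses on the stand or its keeper with more than 30 N (contact force between any of the fingers, the arm and stand above 30 N).
It fails at once if the bowl is moved more than 20 mm (distance of bowl from where it was at the start of the episode above 0.02 m).
It fails at once if the jar is moved more than 20 mm (distance of jar from where it was at the start of the episode above 0.02 m).
It fails at once if the spatula is moved more than 20 mm (distance of spatula from where it was at the start of the episode above 0.02 m).
It also fails if it takes over 53 s, if anything falls off the work surface, if the arm or the gripper's body presses on something with over 40 N, if the wrist force passes 120 N, or if a joint passes its speed limit or range.

## Working session

There is one attempt and no reset: what is moved stays moved. The work goes in short steps, each a Python script; the robot and the scene stay as the last script left them, time stands still between calls to the robot, and variables do not carry over. Pictures are saved under pics/ and viewed, at most 10 in all, crops included, and the job is handed in when it is done.

```bash
mkdir -p pics; ls; python3 - <<'E'
from bench import bot, imaging
import cv2
for n in("side","top"):
    cv2.imwrite(f"pics/{n}0.png",cv2.resize(imaging.capture(n),(800,500),interpolation=cv2.INTER_CUBIC))
    m=imaging.camera_model(n); print(n,m)
print(bot.get_state()["t"],bot.get_state()["orientation"])
E
```

```text
pics
side {'K': array([[399.87547208,   0.        , 323.2329251 ],
       [  0.        , 399.87547208, 196.58873074],
       [  0.        ,   0.        ,   1.        ]]), 'position': array([ 498.26746361, -758.98742909,  841.50453567]), 'rotation': array([ 0.90627313,  0.00167709, -0.09904814])}
top {'K': array([[480.56838755,   0.        , 317.89854056],
       [  0.        , 480.56838755, 201.0464149 ],
       [  0.        ,   0.        ,   1.        ]]), 'position': array([ 413.91981926,  103.55942556, 1455.10087944]), 'rotation': array([ 0.10911265,  0.00299387, -1.59292856])}
0.1 [-3.14004582e+00 -2.48337333e-04  2.74775995e+00]
```

View pics/side0.png

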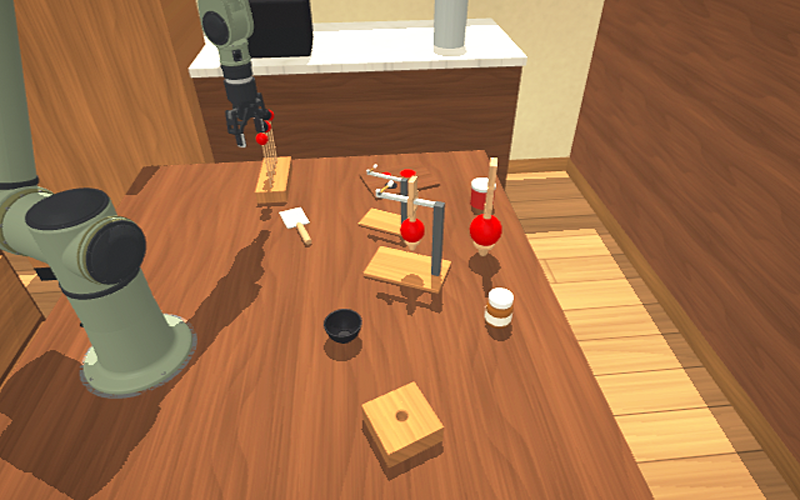

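View pics/top0.png

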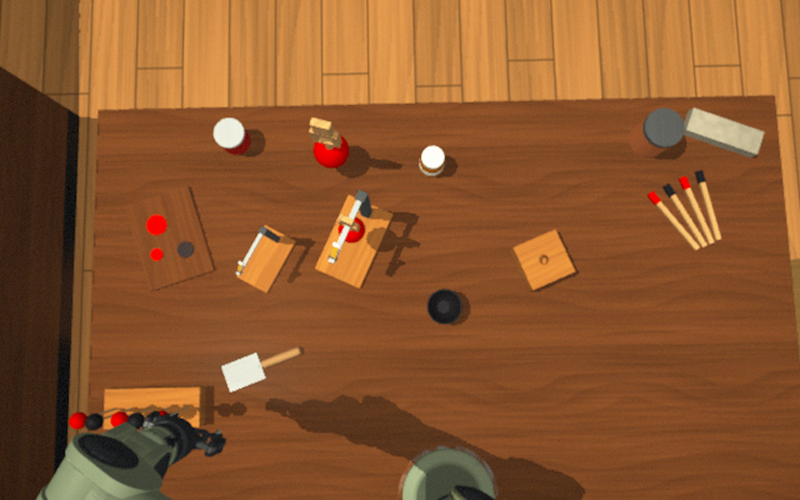

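Two stands: top view (355,240) with a finial on it, and (265,258), which is smaller and empty. The larger is the one meant. Two finials: the hanging one at side (412,215), and the bigger free-standing one at (487,215). The smaller, hanging one is meant. Enlarging both, with the block, to confirm.

```bash
cat > h.py <<'E'
from bench import bot, solve_ik, imaging
import numpy as np, cv2
from scipy.spatial.transform import Rotation as Rn
def cam(n):
    m=imaging.camera_model(n); return np.array(m["K"]),np.array(m["position"]),Rn.from_euler("xyz",m["rotation"]).as_matrix()
def proj(n,P):
    K,p,R=cam(n); c=(np.atleast_2d(P)-p)@R; c=c*[1,-1,-1]; u=c@K.T; return u[:,:2]/u[:,2:]
def atz(n,uv,z):
    K,p,R=cam(n); d=R@(np.linalg.inv(K)@[uv[0],uv[1],1]*[1,-1,-1]); return p+d*(z-p[2])/d[2]
def crop(im,x0,y0,x1,y1,s):
    c=cv2.resize(im[y0:y1,x0:x1],None,fx=s,fy=s,interpolation=cv2.INTER_CUBIC)
    for x in range(-(-x0//10)*10,x1,10): cv2.line(c,((x-x0)*s,0),((x-x0)*s,12 if x%50 else 24),(255,255,0),1); cv2.putText(c,str(x),((x-x0)*s+1,22),0,.35,(255,255,255),1)
    for y in range(-(-y0//10)*10,y1,10): cv2.line(c,(0,(y-y0)*s),(8,(y-y0)*s),(255,255,0),1); cv2.putText(c,str(y),(9,(y-y0)*s+4),0,.35,(255,255,255),1)
    return c
def combine(name,*cs):
    H=max(c.shape[0] for c in cs)
    o=np.hstack([cv2.copyMakeBorder(c,0,H-c.shape[0],0,4,0) for c in cs]); print(o.shape); cv2.imwrite(name,o)
E
python3 - <<'E'
from h import *
s=imaging.capture("side");t=imaging.capture("top")
combine("pics/stand.png",crop(s,285,135,365,240,5),crop(t,246,148,322,236,5))
combine("pics/block.png",crop(s,285,300,360,380,5),crop(t,405,178,467,238,6))
print(proj("top",[[0,0,0],[211,508,231]]),proj("side",[[0,0,0],[211,508,231]]))
E
```

```text
(525, 788, 3)
(400, 755, 3)
[[358.04049721 395.66758806]
 [158.5652474  339.38903838]] [[111.46329769 281.30830795]
 [201.48676449 113.81268969]]
```

View pics/stand.png

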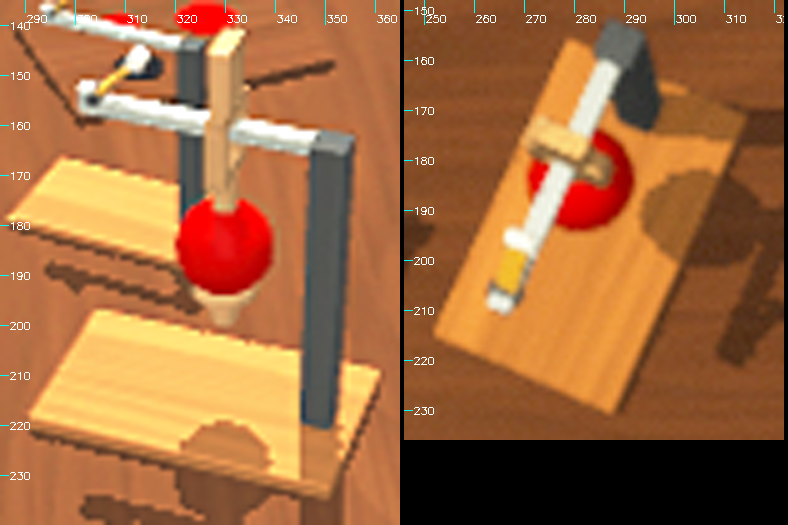

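View pics/block.png

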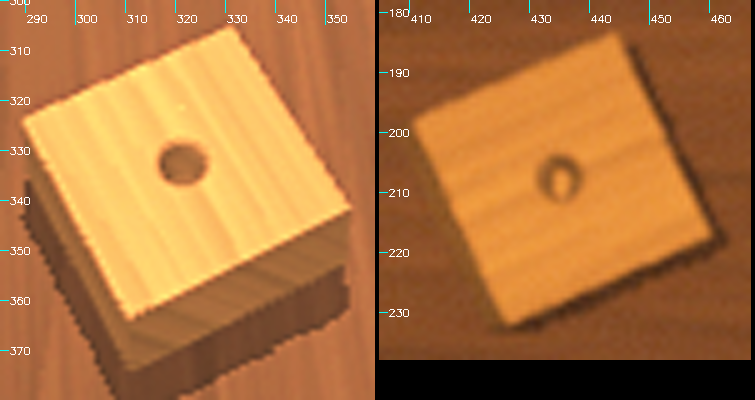

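```bash
cat > fit.py <<'E'
from h import *
from scipy.optimize import least_squares
def fit(obs,p0):
    def pts(p,L):
        c,s=np.cos(p[2]),np.sin(p[2]); L=np.array(L,float)
        return np.c_[p[0]+c*L[:,0]-s*L[:,1],p[1]+s*L[:,0]+c*L[:,1],L[:,2]]
    f=lambda p:np.concatenate([(proj(n,pts(p,[a for a,b in o]))-[b for a,b in o]).ravel() for n,o in obs.items()])
    r=least_squares(f,p0,x_scale=[100,100,.5],loss="soft_l1"); return r.x,f(r.x).reshape(-1,2).round(1)
st={"side":[((-100,60,12),(304,196.6)),((-100,-60,12),(291,217.6)),((100,-60,12),(350.4,232.4)),((100,60,12),(361,209)),((-74,0,226),(302.4,151.4)),((75,0,220),(351,163.2)),((-42,0,250),(312.4,147))],
"top":[((100,60,12),(279.2,155.6)),((100,-60,12),(314.2,171.6)),((-100,-60,12),(287.8,230.6)),((-100,60,12),(252,215)),((75,0,220),(289.8,156.4)),((-74,0,226),(265.4,207.6)),((-42,0,250),(268.8,195.6))]}
if __name__=="__main__":
    for o in (st,{"side":st["side"]},{"top":st["top"]}):
        x,r=fit(o,[550,240,-.3]); print(x.round(3),r.tolist())
    bl={"side":[((0,0,45),(321.6,332.8)),((55,55,45),(331.4,305.4)),((-55,55,45),(289.4,324.2)),((-55,-55,45),(311,364.2)),((55,-55,45),(355.2,341.6))],
    "top":[((0,0,45),(435.2,207.7)),((55,55,45),(444.8,183.3)),((-55,55,45),(410.7,198.2)),((-55,-55,45),(426.3,232.5)),((55,-55,45),(460.8,217.5))]}
    bl["top"]=[bl["top"][0]]+[((*c,45),q) for c,q in zip([(55,55),(-55,55),(-55,-55),(55,-55)],[(444.8,183.3),(410.7,198.2),(426.3,232.5),(460.8,217.5)])]
    for n in bl: print(n,[atz(n,q,45).round(0).tolist() for _,q in bl[n]])
    for n,z in (("side",260),("top",272)): print(n)
    x,_=fit(st,[550,240,-.3]); c,s=np.cos(x[2]),np.sin(x[2])
    W=lambda X,Y,Z:[x[0]+c*X-s*Y,x[1]+s*X+c*Y,Z]
    for n in st: print(n,"tabtop",proj(n,[W(12,0,272)]).round(1),"tab mid top corners",proj(n,[W(12+dx,dy,272) for dx in(-6,6) for dy in(-15,15)]).round(1).tolist(),"ball",proj(n,[W(12,0,130)]).round(1), "bowlside")
    print("bowl",atz("top",(355.5,245),48).round(),"jar",atz("top",(346,126),75).round(),"bigfinial",atz("top",(265,120),60).round(),"small stand post",atz("top",(213,187),180).round())
    print("grip",np.round(W(12,0,254)),"roller",np.round(W(-42,0,250),1))
E
python3 fit.py
```

```text
[ 6.00932e+02  2.08100e+02 -4.45000e-01] [[-0.3, -0.7], [-1.6, 0.4], [-0.1, 0.3], [0.0, -0.3], [-0.5, 0.4], [-0.1, -0.2], [-0.4, -0.4], [0.0, -0.9], [0.9, -1.0], [-0.1, 0.0], [-0.5, -0.7], [-0.3, -0.1], [-0.2, 0.2], [0.7, -0.2]]
[ 6.01935e+02  2.07794e+02 -4.48000e-01] [[0.1, -0.7], [-1.3, 0.3], [0.2, 0.4], [0.4, -0.2], [-0.1, 0.4], [0.3, -0.2], [0.0, -0.4]]
[ 5.99980e+02  2.08283e+02 -4.43000e-01] [[-0.1, -0.6], [0.8, -0.7], [-0.1, 0.3], [-0.5, -0.3], [-0.4, 0.2], [-0.2, 0.6], [0.7, 0.2]]
side [[545.0, -242.0, 45.0], [575.0, -170.0, 45.0], [473.0, -212.0, 45.0], [515.0, -314.0, 45.0], [616.0, -271.0, 45.0]]
top [[541.0, -241.0, 45.0], [613.0, -273.0, 45.0], [571.0, -170.0, 45.0], [469.0, -211.0, 45.0], [510.0, -314.0, 45.0]]
side
top
side tabtop [[330.  143.1]] tab mid top corners [[326.1, 145.4], [329.7, 140.2], [330.3, 146.1], [333.7, 140.9]] ball [[329.6 184.2]] bowlside
top tabtop [[277.7 174.7]] tab mid top corners [[282.2, 179.3], [271.2, 174.5], [284.2, 175.0], [273.2, 170.1]] ball [[282.1 183.1]] bowlside
bowl [437.  -2.  48.] jar [785.  17.  75.] bigfinial [813. 256.  60.] small stand post [598. 384. 180.]
grip [612. 203. 254.] roller [563.  226.2 250. ]
```

Stand fits both views to about 2 mm: larger stand, finial at its seat, block hole near (543,-242). I'll check reach, close the gripper and hover above the roller.

```bash
cat > g.py <<'E'
from h import *
SX,SY,SA=600.9,208.1,-0.445
BX,BY=543,-242
def W(X,Y,Z): c,s=np.cos(SA),np.sin(SA); return [SX+c*X-s*Y,SY+s*X+c*Y,Z]
PR=[np.pi,0,SA+np.pi]
E
python3 - <<'E'
from g import *
for y in (SA+np.pi/2,SA-np.pi/2):
    print([None if (q:=solve_ik(p,[np.pi,0,y])) is None else q.round(2).tolist() if hasattr(q,'round') else q for p in (W(12,0,235),W(12,0,310),W(-106,0,300),[BX,BY,260],[BX,BY,184])])
print(solve_ik(W(-38,0,330),PR),solve_ik(W(-38,0,205),PR))
p=bot.get_state()["tcp_pos"]
bot.grip(0.0,40)
bot.movel([p[0],p[1],330])
bot.move_ptp(W(-38,0,330),PR)
bot.movel(W(-38,0,262),max_speed=80)
st=bot.get_state(); print(st["t"],st["tcp_pos"],st["orientation"],st["opening"],st["contact_force"], W(-38,0,262))
s=imaging.capture("side");t=imaging.capture("top")
combine("pics/hover.png",crop(s,285,110,365,190,5),crop(t,235,150,310,230,5))
print(proj("side",[st["tcp_pos"]]),proj("top",[st["tcp_pos"]]))
E
```

```text
[[0.21, 0.5, 0.09, 1.16, 0.0, 2.22], [0.21, 0.48, 0.24, 1.33, 0.0, 2.22], [0.33, 0.32, -0.02, 1.23, 0.0, 2.35], [-0.54, 0.39, -0.02, 1.16, 0.0, 1.47], [-0.54, 0.44, -0.14, 0.99, 0.0, 1.47]]
[[0.21, 0.5, 0.09, 1.16, 0.0, -0.92], [0.21, 0.48, 0.24, 1.33, 0.0, -0.92], [0.33, 0.32, -0.02, 1.23, 0.0, -0.79], [-0.54, 0.39, -0.02, 1.16, 0.0, -1.67], [-0.54, 0.44, -0.14, 0.99, 0.0, -1.67]]
[0.25611869 0.40272321 0.16959508 1.33766819 0.         0.70111869] [ 0.25611869  0.45339736 -0.06922598  1.04817299  0.          0.70111869]
4.4417 [566.94747652 224.5707695  262.59744812] [3.14092592e+00 7.88987328e-04 2.69662359e+00] -0.00018974416854477706 [-0.47660737 -0.54018326  0.17967407] [np.float64(566.6007947149469), np.float64(224.45739945143453), 262]
(400, 783, 3)
[[313.36847522 142.93543298]] [[269.60863107 193.24347052]]
```

View pics/hover.png

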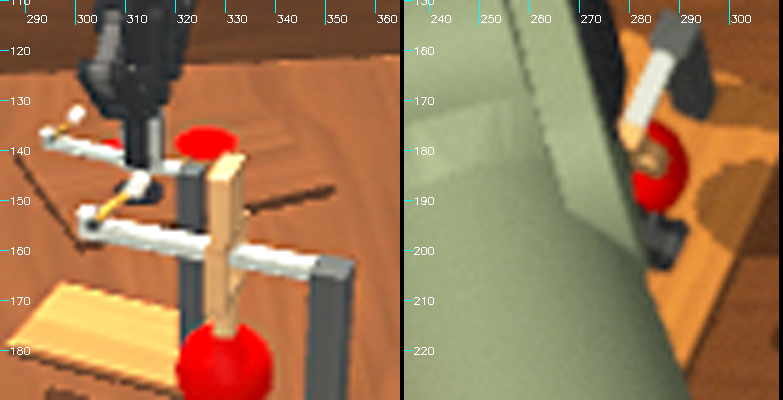

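The fingertip shows at side (313.6,143.5), where the side calibration predicts (313.4,142.9), so that camera is good to about 1 mm. The roller is right below at (312.6,147). Pressing.

```bash
python3 - <<'E'
from g import *
f0=bot.get_state()["contact_force"]
print(bot.movel(W(-38,0,232),max_speed=40,threshold=18))
z=232; pk=0
while z>=206:
    s=bot.get_state(); f=(s["contact_force"]-f0)[2]; print(z,round(s["tcp_pos"][2],1),round(f,1),round(s["t"],2))
    if f>22 or (pk>7 and f<pk-3): break
    pk=max(pk,f); z-=2.5; bot.movel(W(-38,0,z),max_speed=25)
bot.movel(W(-38,0,295),max_speed=120)
s=imaging.capture("side"); combine("pics/open.png",crop(s,285,110,365,190,6)); print(bot.get_state()["t"],bot.get_state()["contact_force"]-f0)
E
```

```text
False
232 232.9 9.4 5.44
229.5 230.6 9.9 5.69
227.0 228.2 10.3 5.94
224.5 225.8 10.4 6.19
222.0 223.4 9.8 6.44
219.5 220.3 7.0 6.69
(480, 484, 3)
7.525 [0.65653698 0.7468614  0.54996705]
```

View pics/open.png

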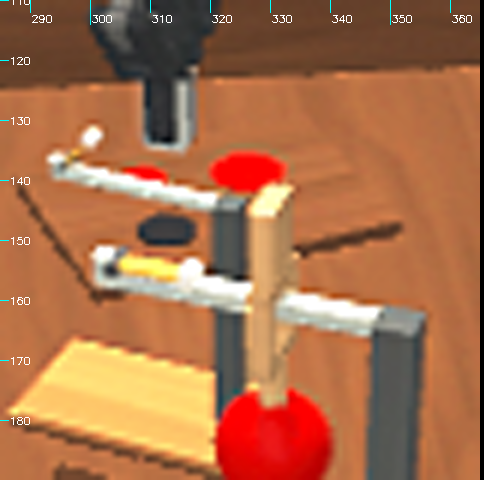

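The keeper lies flat: brass at side (300–312,155), roller (316,155). The finial is still on its seat with its tab top at (330,142). Grasping now.

```bash
cat >> g.py <<'E'
GR=[np.pi,0,SA+np.pi/2]
E
python3 - <<'E'
from g import *
f=lambda l:(lambda s:print(l,round(s["t"],2),s["tcp_pos"].round(1),s["contact_force"].round(1),round(s["opening"],3),np.round(s["gripper_force"],1)))(bot.get_state())
bot.movel(W(-38,0,330),max_speed=150)
bot.move_ptp(W(12,0,325),GR)
bot.grip(0.5,40)
print(bot.movel(W(12,0,237),max_speed=90,threshold=8)); f("down")
bot.grip(0.0,40); f("gripped")
print(bot.movel(W(12,0,249.5),max_speed=40)); f("lifted")
s=imaging.capture("side"); combine("pics/grip.png",crop(s,285,100,365,200,6))
E
```

```text
False
down 10.88 [612.2 203.  237.7] [-0.5  0.  -0.6] 0.499 0.0
gripped 11.25 [611.9 203.1 237.5] [0.4 0.3 2.6] 0.134 43.8
False
lifted 11.72 [611.8 202.9 249.5] [ 0.5 -0.7 -2.3] 0.136 43.2
(600, 484, 3)
```

View pics/grip.png

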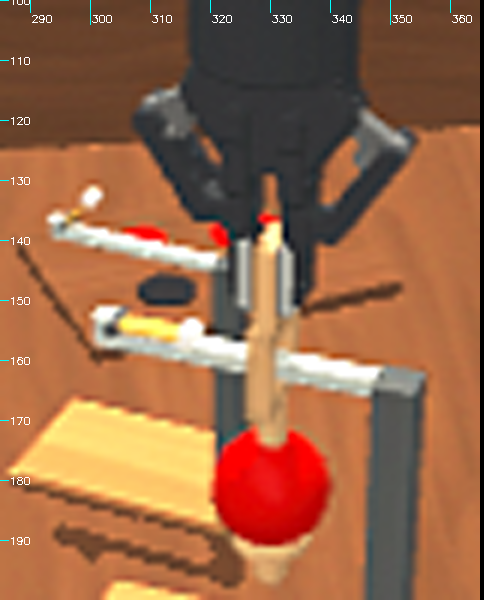

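The finial is held by its tab, with the full 2.4 N weight on the tool and the arm clear inside the window. Drawing it off and carrying it over the block.

```bash
python3 - <<'E'
from g import *
f=lambda l:(lambda s:print(l,round(s["t"],2),s["tcp_pos"].round(1),s["contact_force"].round(1),round(s["opening"],3)))(bot.get_state())
print(bot.movel(W(-112,0,249.5),max_speed=70,threshold=10)); f("off")
bot.dwell(0.15)
p=W(-112,0,290); bot.movel(p,max_speed=100)
bot.movel([BX+1,BY,290],max_speed=150)
bot.movel([BX+1,BY,222],max_speed=100); bot.dwell(0.3); f("hover")
s=imaging.capture("side");t=imaging.capture("top")
combine("pics/hoverb.png",crop(s,280,265,365,375,5),crop(t,405,178,470,240,5))
tp=bot.get_state()["tcp_pos"]
print("tenon end predicted",proj("side",[tp-[0,0,165.5]]),"collar",proj("side",[tp-[0,0,141.5]]))
E
```

```text
False
off 13.69 [500.1 256.1 249.5] [ 0.2  0.3 -3.4] 0.134
hover 19.02 [ 544.3 -242.1  222.5] [ 0.7  0.2 -1.7] 0.135
(550, 758, 3)
tenon end predicted [[321.35883486 329.9989892 ]] collar [[321.30889054 323.64053243]]
```

View pics/hoverb.png

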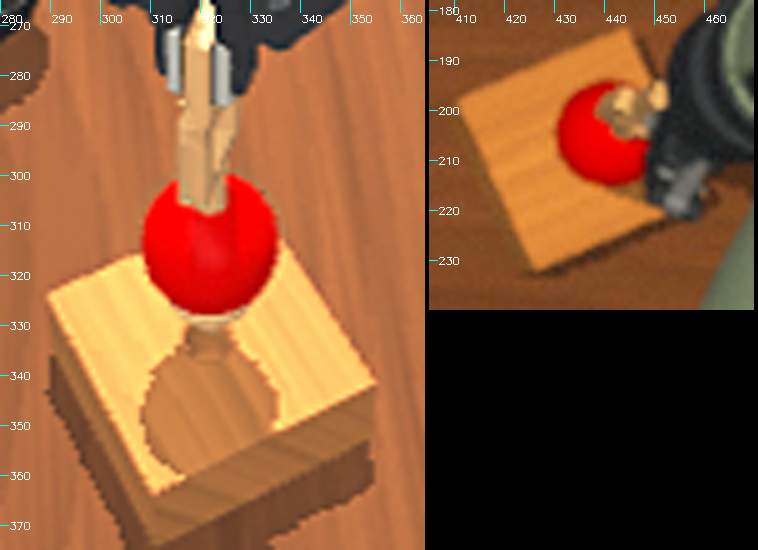

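```bash
python3 - <<'E'
from g import *
t=imaging.capture("top");s=imaging.capture("side")
for n,im,h in(("side",s,(321.6,332.8)),("top",t,(435.2,207.7))):
    hsv=cv2.cvtColor(im,cv2.COLOR_BGR2HSV); m=((hsv[...,1]>200)&((hsv[...,0]<6)|(hsv[...,0]>174))&(hsv[...,2]>90)).astype(np.uint8)
    r=(285,280,350,340) if n=="side" else (405,178,470,240)
    k=np.zeros_like(m);k[r[1]:r[3],r[0]:r[2]]=m[r[1]:r[3],r[0]:r[2]]
    c=max(cv2.findContours(k,0,2)[0],key=cv2.contourArea); (u,v),rad=cv2.minEnclosingCircle(cv2.convexHull(c))
    print(n,u,v,rad,"ball",atz(n,(u,v),115).round(1),"hole",atz(n,h,45).round(1),"pred ball",proj(n,[bot.get_state()["tcp_pos"]-[0,0,107.5]]).round(1))
E
```

```text
side 321.5 313.1538391113281 14.281760215759277 ball [ 544.9 -239.5  115. ] hole [ 544.7 -241.5   45. ] pred ball [[321.2 314.3]]
top 440.5 204.5 10.12432861328125 ball [ 543.3 -238.8  115. ] hole [ 541.  -240.6   45. ] pred ball [[441.6 204.2]]
```

Ball and hole agree within about 2 mm in each view. I'll shift by (-1,-1) and insert with a force guard.

```bash
python3 - <<'E'
from g import *
f=lambda l:(lambda s:print(l,round(s["t"],2),s["tcp_pos"].round(1),s["contact_force"].round(1),s["wrist_torque"].round(2)))(bot.get_state())
x,y=BX,BY-1
bot.movel([x,y,222],max_speed=30)
hit=bot.movel([x,y,183],max_speed=40,threshold=6); f(hit)
s=imaging.capture("side"); combine("pics/in.png",crop(s,280,265,365,375,5))
E
```

```text
True 20.28 [ 542.6 -242.8  186.8] [0.8 0.5 4.1] [ 0.08 -0.02  0.06]
(550, 429, 3)
```

View pics/in.png

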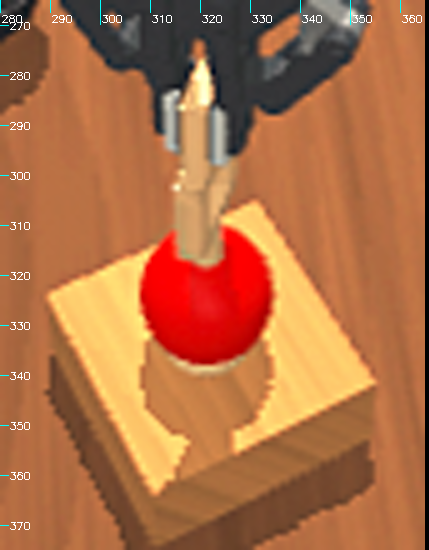

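Contact came at TCP z = 186.8, so the lowest end is at about 21.3 mm, which is fully home (21). The picture shows the collar on the block at (320,338). Releasing.

```bash
python3 - <<'E'
from g import *
x,y=bot.get_state()["tcp_pos"][:2]
bot.grip(0.5); bot.dwell(0.2)
bot.movel([x,y,300],max_speed=100); bot.dwell(0.3)
s=imaging.capture("side");t=imaging.capture("top"); combine("pics/end.png",crop(s,280,240,365,375,4),crop(t,405,178,470,240,5))
st=bot.get_state(); print(st["t"],st["contact_force"],proj("side",[[544.5,-241.5,221],[544.5,-241.5,79]]),)
E
```

```text
(540, 673, 3)
22.6417 [0.43035664 0.34924239 0.06716494] [[321.14886722 281.49685125]
 [321.46475345 323.88101009]]
```

View pics/end.png

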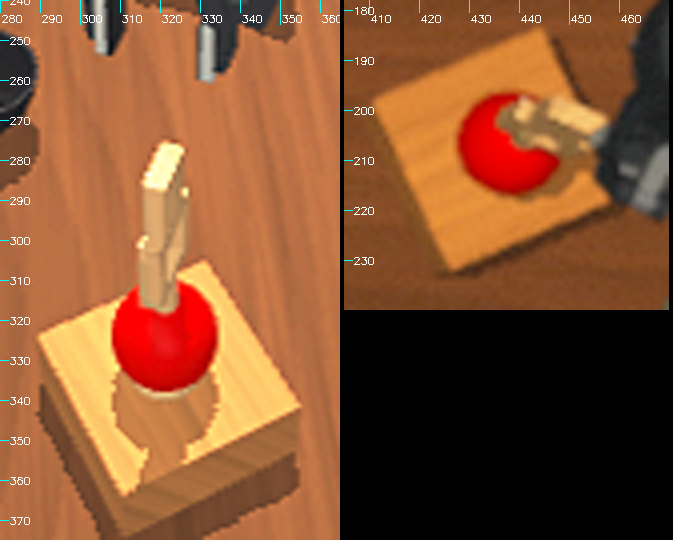

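Tab top shows at about (321,280) and the ball at (321.2,323.8). The seated, upright prediction is (321.1,281.5) and (321.5,323.9), and the gripper is clear. Handing in.

```bash
python3 -c "
from bench import bot
print(bot.sign_off())"
```

```text
the job is handed in; nothing more can be done
None
```

The keeper is snapped flat, and the finial stands upright and fully seated in the block, released; the job was handed in at about 23 s of robot time, and no verdict was returned.

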